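Load a swab tube into the bench luminometer and click its lid shut

TASK

Take the swab tube (the one with the tall cap) from the rack, stand it fully home in the chamber of the bench luminometer, then swing the lid over it and press the lid's free edge down until its spring catch clicks and the lid stays shut light-tight. Be gentle with the instrument: never put more than 25 N on it. Leave the other tubes and everything else on the bench where they are.

Things in the scene. Friction and masses are not known exactly. Their poses are not given: they have to be found in the camera images.
- swab_tube: Swab tube, 97 mm tall, 18 g: clear tube 12 mm across with a round bottom and a white swab inside; white fluted cap 16 mm across, from 75 to 97 mm above the bottom (the spare tubes have low flat caps and are 80 mm tall). Origin: centre of the bottom end; z runs up the tube. It stands upright in one of the four holes of the rack.
- tube_rack: Fixed white rack, 50 mm (its x) by 170 mm (its y), 52 mm high, one row of four 13.5 mm square holes at y = -63, -21, 21 and 63 mm. Origin: centre of its underside. The tubes stand on its floor 5 mm above the table, so the tall cap is 80 to 102 mm above the table.
- reader: Bench luminometer, fixed, white, 230 mm deep (its x; sloped screen to -x), 210 mm wide (y), flat deck 95 mm above the table. Origin: centre of its underside. Beside the chamber a hinge tower (y 77 to 105 mm, 32 mm above the deck) carries the lid; on the other side a black spring catch (y -55 to -90 mm, 20 mm above the deck) lies under the shut lid's tab.
- chamber_mouth (a point): Centre of the chamber's mouth, on the deck, 95 mm above the table; x = 45, y = 0 mm in the reader's frame, same axes. The chamber is a round well 14.5 mm across, 74 mm deep, straight down. A tube that is home stands on the well's floor: its bottom 21 mm and its cap's underside 96 mm above the table.
- lid_hinge (a point): Middle of the lid's hinge axis, 125 mm above the table; in the reader's frame at x = 45, y = 75 mm. Its axes are the reader's; the hinge runs along x.
- lid_tab (a point): Middle of the top of the thumb tab at the lid's free edge, right above the catch: the place to press. Tab 36 mm (x) by 16 mm. It lies 136 mm from the hinge axis along the lid and 2 mm above it. Axes turn with the lid; shut, they are the reader's (y towards the hinge, z up) and it is 127 mm above the table.
- lid (a joint): Lid angle, rad: 0 shut, 1.57 upright, 1.8 to 2.05 at the start. Grey hood 84 mm wide, 128 mm from hinge to free edge; outer face 2 mm off the hinge axis. Stays where left (about 1 N at the edge). Meets the catch near 0.03; the tab must go 1 to 2 mm below its shut height, against foam, with 8 to 15 N before it clicks; hard stop 3.7 mm below. Released, it rises to 0 if caught, else to 0.03 or more.
- spare_1: Spare tube in the rack, 80 mm tall, 12 mm across, flat cap 15 mm across. Origin: centre of its bottom end. Leave alone.
- spare_2: Spare tube in the rack, as spare_1. Leave alone.
- spare_3: Spare tube in the rack, as spare_1. Leave alone.
- alcohol_bottle: Clear bottle, 64 mm across, 160 mm tall, standing. Origin: centre of its underside. Leave alone.
- plate_tray: Open steel tray, 160 x 120 x 30 mm. Origin: centre of its underside. Leave alone.
- steel_beaker: Steel beaker, 60 mm across, 74 mm tall. Origin: centre of its underside. Leave alone.
- forceps: Steel forceps lying flat, 110 mm long, 5 mm thick. Origin: middle of the underside. Leave alone.
- swab_pack: White pack of swabs lying flat, 160 x 60 x 22 mm. Origin: centre of its underside. Leave alone.

How it is judged:
By the outcome, as a careful person would: the job done as asked, in the order asked, and still so for the second after the job is handed in, with the robot touching nothing.
It also fails if it takes over 64 s, if anything falls off the work surface, if the arm or the gripper's body presses on something with over 40 N, if the wrist force passes 120 N, or if a joint passes its speed limit or range.

ROBOT

A 6-joint arm with a two-finger parallel gripper is mounted at the origin on the work surface. World frame = base frame: x ahead of the robot, y to its left, z up, the work surface at z = 0. Lengths are in m, angles in rad, forces in N, time in s.
With the tool pointing down it reaches from about 0.375 to 0.9 m from the base axis. Payload 3.1 kg.
Tool frame: the origin (TCP) lies on the centre line of the jaws, within the pads' length; the fingertips stand 22 mm ahead of it and the grasp point (between the pads) lies 3 mm ahead of it (ctrl.tcp_to_tips is the distance from the TCP to the fingertips, in m); z points along the fingers, y is the line along which they close (so a half turn about z gives the same grasp; the last joint's range is limited). The gripper opens to 85 mm and grips with 20 to 120 N. Pads are 22 mm wide; open, the fingers measure 114 mm over their backs; the gripper's body (76 mm by 85 mm) begins 54 mm behind the grasp point. The pads swing forward as they close: fully open they stand 13 mm farther back than shut.
Start: joints at [-1.331, 0.527, 1.433, -0, 1.181, -0.178], TCP at [0.254, -0.571, 0.253] pointing down, gripper open.
Joint ranges: [-3.08, 3.08], [-0.75, 2.2], [0.22, 2.44], [-1.43, 4.57], [0, 2.65], [-2.85, 2.85]. Speed limits (rad/s): [2.79, 2.79, 3.14, 3.14, 3.14, 3.14].

INTERFACE

Orientations are given as a unit quaternion [x, y, z, w].
In Python, from bench import ctrl gives the robot as it stands.
- The arm moves only by the shell command python3 -m jog 'ROWS' [FORCE]. ROWS is a JSON object of lists of equal length, an entry for each row: "dp": the shift along the tool's x, y, z in units of 50 mm (1.0 is 50 mm), a list of three; "rotation": the turn, a rotation vector about the tool's x, y, z in units of 6 degrees (1.0 is 6 degrees), a list of three; "claw": the opening, from -1 (shut) to 1 (fully open). A call has 1 to 20 rows; each row is the pose to reach, as a shift and turn from the pose commanded when the call began, along the tool's axes at that moment; what a row does not reach only later rows make up. A row lasts 1/10 s, in which the tool goes at most 50 mm and 8.59 degrees, less where a joint would pass 70% of its speed; a pose out of reach is approached as far as the arm can. A call with a gripper value outside its range is refused whole. The fingers move at their own pace and stop on an object; FORCE is the grip in N (left out, the last holds). Time passes only in rows, so rows that repeat a pose let the fingers close. It gives the time, the measured TCP pose, the force, the opening and the grip force at its end, in the units of the state.
- ctrl.observe(): the state, without advancing time (a new reading comes with each control period).
- ctrl.get_image(name): name is "scene" or "top" or "wrist"; returns the picture (400x640x3 uint8, red, green, blue); there is no depth.
- ctrl.calibration(name): a dict with "fovy" (degrees; the focal length in pixels is half the picture's height over the tangent of half this angle, whatever the lens; pixels are square), "cx", "cy" (the principal point, pixels), "R" (3x3) and "t" (3): a world point X has camera coordinates R X + t. Camera axes: x right, y down, z forward; pixel columns grow to the right and rows downward; lengths in m; the calibration is good to about 2 mm. A picture is of the moment at which its call begins: read the wrist's pose just before it. calibration takes no time and is no camera call; for the wrist camera it gives the pose at the moment of the call.
- ctrl.sign_off(): hands the job in; it is judged then, once.
Trained networks look in the newest picture that a camera, given by its name, has taken for a name from the list of things; names that differ only in an ending like _2 or _b are one class to them, and where a whole thing is asked for, a point or a joint stands for the part that bears it (a point fixed in the world has none). Each returns a list of dicts, best first, with "conf" (0 to 1); they miss things now and then, are a little off and sometimes report something else, mostly with a low value. They report only what shows in the picture. A call takes as long as a camera call.
- ctrl.outline_of(camera, label): "region" (400x640 bool, what is visible of it) and "uv" ([column, row] in pixels, amid what is visible of it).
The state is a dict: "clock": time; "q": joint angles; "qvel": joint speeds; "joint_efforts": joint torques, N m; "eef_pos": TCP position; "tcp_rot": TCP orientation; "contact_force": force on the tool from outside, world axes, zero at the start; "torque": the same for the moment, N m; "gripper_width": finger opening in m; "grip_force": force on a finger pad.
Only numpy, scipy, OpenCV 4.12 (cv2) and the standard library are available. Lean on these libraries where they do the work, as an engineer would, in place of code of your own. Each camera call takes 0.05 s, during which the arm holds its last target. There are 200 camera calls.

## Working session

There is one attempt and no reset: what is moved stays moved. The work goes in short steps, Python scripts to look and compute and a shell command to move; the robot and the scene stay as the last step left them, time stands still between calls to the robot, and variables do not carry over. Pictures are saved under pics/ and viewed, at most 13 in all, crops included, and the job is handed in when it is done.

```bash
ls; mkdir -p pics; cat > h.py <<'E'
import numpy as np,cv2
from bench import ctrl
from scipy.spatial.transform import Rotation as Rn
def cal(n):
    c=ctrl.calibration(n);f=200/np.tan(np.radians(c["fovy"])/2)
    return f,c["cx"],c["cy"],np.array(c["R"]),np.array(c["t"])
def proj(c,X):
    f,cx,cy,R,t=c;p=R@np.asarray(X,float)+t;return np.array([cx+f*p[0]/p[2],cy+f*p[1]/p[2]])
def onz(c,uv,z):
    f,cx,cy,R,t=c;d=R.T@np.array([(uv[0]-cx)/f,(uv[1]-cy)/f,1]);o=-R.T@t
    return o+d*(z-o[2])/d[2]
def snap(n,fn):
    c=cal(n);im=ctrl.get_image(n);cv2.imwrite('pics/'+fn,im[:,:,::-1]);return c,im
E
python3 - <<'E'
from h import *
for n in("top","scene"):
    c,im=snap(n,n+"0.png");print(n,c, ctrl.calibration(n).keys())
    for l in("swab_tube","tube_rack","reader","lid","spare_1"):
        for r in ctrl.outline_of(n,l)[:3]:
            ys,xs=np.where(r["region"]);print(l,round(r["conf"],2),r["uv"],xs.min(),xs.max(),ys.min(),ys.max(),len(xs))
print(ctrl.observe())
E
```

```text
pics
top (np.float64(431.85083612165937), 320.98531788339466, 198.50255029097136, array([[ 0.02683494, -0.99952139, -0.01539057],
       [-0.99017394, -0.02446392, -0.13768472],
       [ 0.13724231,  0.0189341 , -0.99035653]]), array([0.06937412, 0.58038553, 1.12932388])) dict_keys(['fovy', 'cx', 'cy', 'R', 't'])
swab_tube 0.5 [479.5, 243.3] 474 486 241 247 69
tube_rack 0.94 [462.9, 246.8] 430 501 234 256 1285
reader 0.74 [287.0, 223.9] 231 332 181 274 7881
lid 0.69 [246.8, 200.8] 232 265 181 222 1060
spare_1 0.43 [462.3, 244.5] 458 466 243 247 33
spare_1 0.41 [444.8, 245.9] 442 450 244 248 33
scene (np.float64(377.2804871917642), 324.6677282541641, 191.78083354542838, array([[ 0.46595155,  0.88479772, -0.00470572],
       [ 0.62816343, -0.33453913, -0.70249148],
       [-0.6231371 ,  0.32437103, -0.7116766 ]]), array([-0.34179165, -0.26193356,  1.34983053])) dict_keys(['fovy', 'cx', 'cy', 'R', 't'])
swab_tube 0.46 [172.1, 222.4] 165 176 217 236 91
swab_tube 0.45 [150.8, 226.2] 144 160 219 245 144
tube_rack 0.74 [159.8, 237.3] 125 204 212 264 1972
reader 0.86 [348.3, 175.9] 287 396 1
[... 201 characters left out ...]
'clock': 0.6, 'q': array([-1.33149927e+00,  5.27480418e-01,  1.43271731e+00, -1.08474887e-05,
        1.18143303e+00, -1.78487144e-01]), 'qvel': array([-0.00081902, -0.00044002,  0.00040984,  0.00025694, -0.00161209,
        0.00081468]), 'joint_efforts': array([-1.77247089e-04, -4.42049074e+01, -1.78324717e+01, -5.24978316e-05,
        1.00152512e-03, -1.53366248e-06]), 'eef_pos': array([ 0.2536071 , -0.57118983,  0.25331692]), 'tcp_rot': array([ 9.78260840e-01,  2.07378224e-01, -5.59458134e-06, -1.88897212e-05]), 'contact_force': array([-1.33041717,  0.53478684,  0.57248695]), 'torque': array([ 0.00070034,  0.00887594, -0.01708508]), 'grip_force': 0.0, 'gripper_width': 0.08525598321443466}
```

View pics/top0.png

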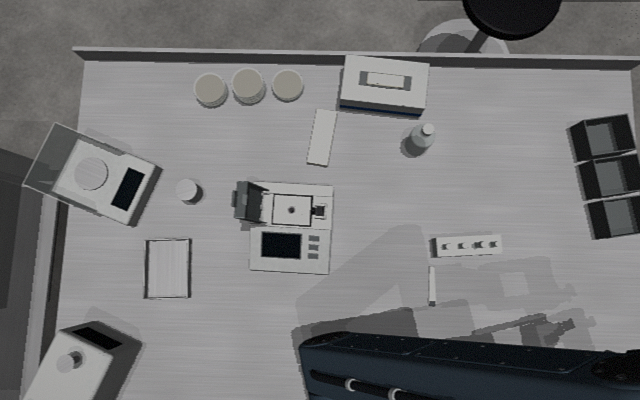

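View pics/scene0.png

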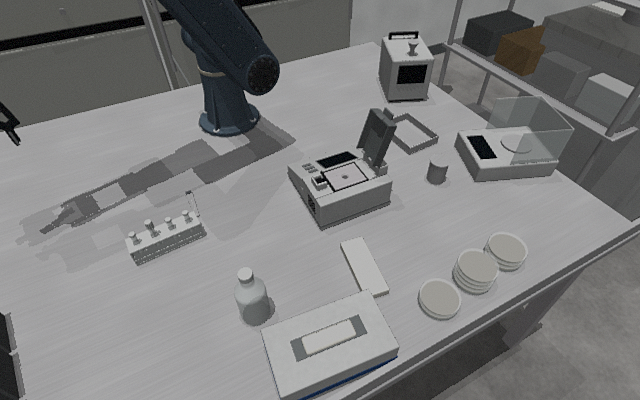

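The top view shows the rack at about (430–501, 235–256) with tubes at columns 447, 461, 478 and 492, and the reader at (231–332, 181–274) with its lid at left. I'll zoom in for the details.

```bash
python3 - <<'E'
import cv2,numpy as np
t=cv2.imread('pics/top0.png');s=cv2.imread('pics/scene0.png')
def z(im,x,y,w,h,W,H):return cv2.resize(im[y:y+h,x:x+w],(W,H),interpolation=cv2.INTER_CUBIC)
a=np.hstack([z(t,425,225,80,60,400,300),z(s,120,205,90,67,400,300)])
b=np.hstack([z(t,225,175,115,86,400,300)]+[z(s,285,130,115,86,400,300)])
cv2.imwrite('pics/z0.png',np.vstack([a,b]))
E
```

```text
(no output)
```

View pics/z0.png

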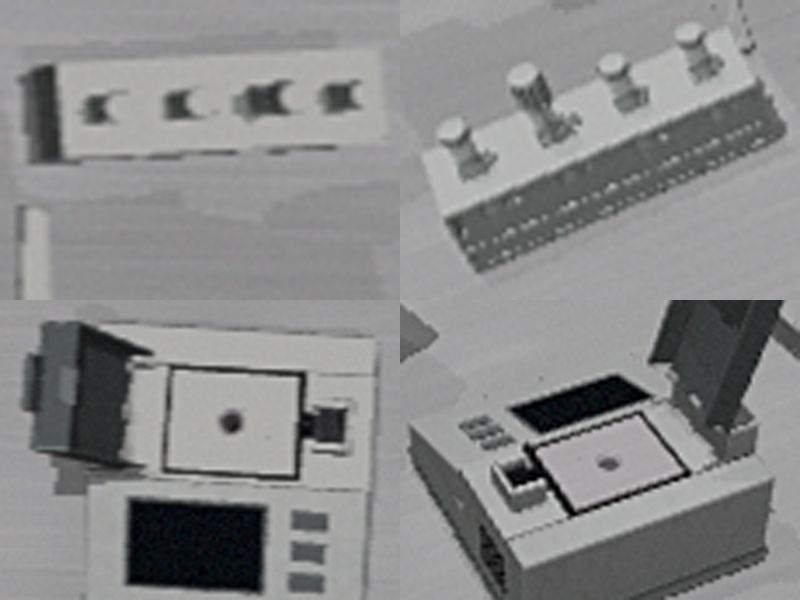

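Tall cap: third tube from the left in top (~478, 244), at scene (148, 221). The chamber mouth is at top (292, 209) and scene (345, 177).

```bash
python3 - <<'E'
from h import *
T=cal("top");S=cal("scene")
t=lambda x,y,ox,oy,k:(ox+x/k-.4,oy+y/k-.4)
print('rack corners')
for p in[(58,65),(380,50),(383,148),(60,160)]:print(onz(T,t(*p,425,225,5),.052))
# scene rack top corners
for p in[(25,157),(345,30),(387,87),(45,215)]:print('s',onz(S,t(*p,120,205,4.46),.052))
print('cap scene',onz(S,t(125,70,120,205,4.46),.102))
for p in[(63,125),(213,58),(290,27)]:print('spare s',onz(S,t(*p,120,205,4.46),.085))
print('mouth',onz(T,t(232,120,225,175,3.48),.095),onz(S,t(208,163,285,130,3.48),.095))
print('square top',[onz(T,t(*p,225,175,3.48),.095)[:2].round(4) for p in[(168,70),(303,73),(300,178),(163,172)]])
print('square scn',[onz(S,t(*p,285,130,3.48),.095)[:2].round(4) for p in[(130,148),(222,112),(288,172),(172,214)]])
print('deck +x-y',onz(T,t(377,38,225,175,3.48),.095), 'scn',onz(S,t(122,243,285,130,3.48),.095))
im=cv2.imread('pics/top0.png')
E
```

```text
rack corners
[ 0.4802261  -0.22266076  0.052     ]
[ 0.49252514 -0.39171346  0.052     ]
[ 0.44127976 -0.39173464  0.052     ]
[ 0.43053549 -0.22322135  0.052     ]
s [ 0.45011597 -0.39144424  0.052     ]
s [ 0.4401083  -0.21576667  0.052     ]
s [ 0.49349367 -0.20590159  0.052     ]
s [ 0.49509001 -0.38736929  0.052     ]
cap scene [ 0.46387424 -0.3255328   0.102     ]
spare s [ 0.46997793 -0.36332462  0.085     ]
spare s [ 0.45975798 -0.28447449  0.085     ]
spare s [ 0.45674211 -0.24231795  0.085     ]
mouth [0.54147679 0.15908201 0.095     ] [0.54361763 0.15925337 0.095     ]
square top [array([0.5777, 0.2081]), array([0.5779, 0.1076]), array([0.4998, 0.1074]), array([0.5016, 0.2086])]
square scn [array([0.5009, 0.1149]), array([0.4977, 0.1984]), array([0.5805, 0.2074]), array([0.5785, 0.109 ])]
deck +x-y [0.60560637 0.0532195  0.095     ] scn [0.58725797 0.06347596 0.095     ]
```

```bash
cat >> h.py <<'E'
def go(p,yaw=None,Rt=None):
    "tool pointing down with tool y at world angle yaw (deg)"
    o=ctrl.observe();R0=Rn.from_quat(o["tcp_rot"])
    d=R0.inv().apply(np.array(p)-o["eef_pos"])/.05
    if yaw is not None:
        a=np.radians(yaw);y=np.array([np.cos(a),np.sin(a),0]);z=np.array([0,0,-1.]);Rt=Rn.from_matrix(np.c_[np.cross(y,z),y,z])
    r=(R0.inv()*Rt).as_rotvec()/np.radians(6) if Rt is not None else np.zeros(3)
    print("dp",d.round(3),"rot",r.round(2),"rows>",np.linalg.norm(d),np.linalg.norm(r)*6/8.59,"at",o["eef_pos"].round(4),"t",o["clock"])
E
python3 -c "
from h import *
go([.463,-.324,.21],4)"
```

```text
dp [ 5.834 -2.819  0.866] rot [ -0.    -0.   -11.68] rows> 6.536805095998579 8.156285548692216 at [ 0.2536 -0.5712  0.2533] t 0.6
```

```bash
python3 -m jog '{"dp":[[5.83,-2.82,0.87],[5.83,-2.82,0.87],[5.83,-2.82,0.87],[5.83,-2.82,0.87],[5.83,-2.82,0.87],[5.83,-2.82,0.87],[5.83,-2.82,0.87],[5.83,-2.82,0.87],[5.83,-2.82,0.87],[5.83,-2.82,0.87],[5.83,-2.82,0.87],[5.83,-2.82,0.87]],"rotation":[[0,0,-11.7],[0,0,-11.7],[0,0,-11.7],[0,0,-11.7],[0,0,-11.7],[0,0,-11.7],[0,0,-11.7],[0,0,-11.7],[0,0,-11.7],[0,0,-11.7],[0,0,-11.7],[0,0,-11.7]],"claw":[1,1,1,1,1,1,1,0,0,0,0,0]}'
python3 - <<'E'
from h import *
c,im=snap("wrist","w1.png");print(c,ctrl.observe()["eef_pos"],ctrl.observe()["gripper_width"])
for l in("swab_tube","spare_1","tube_rack"):
    for r in ctrl.outline_of("wrist",l)[:4]:
        ys,xs=np.where(r["region"]);print(l,round(r["conf"],2),r["uv"],xs.min(),xs.max(),ys.min(),ys.max(),len(xs))
print(proj(c,[.4635,-.3245,.102]))
E
```

```text
clock: 1.8
eef_pos: [0.4624, -0.3248, 0.21]
tcp_rot: [0.682, 0.731, -0.0, 0.0]
contact_force: [-0.3, 1.2, -0.2]
gripper_width: 0.0425
grip_force: 0.0
(np.float64(328.054432741335), 322.3427084219967, 199.72789566760227, array([[ 0.99759737,  0.06927021,  0.00106348],
       [ 0.06552874, -0.94847385,  0.31000539],
       [ 0.02248282, -0.30919087, -0.9507342 ]]), array([-0.43916933, -0.36493544,  0.22784392])) [ 0.46243337 -0.3247628   0.20991197] 0.042946779801828004
swab_tube 0.76 [324.2, 204.2] 315 338 184 220 666
spare_1 0.95 [324.3, 150.2] 317 335 136 159 364
spare_1 0.85 [327.0, 248.4] 318 335 228 258 412
spare_1 0.61 [325.1, 92.0] 316 336 81 101 340
[323.49316256 206.29576946]
```

View pics/w1.png

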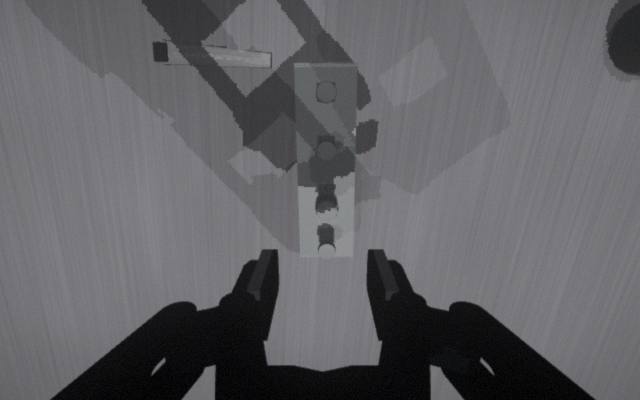

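The wrist view shows the spare caps at (326,92), (326,150) and (327,248), with the swab's tall cap at ~(326.5,208).

```bash
python3 - <<'E'
from h import *
c=cal("wrist")
s=[onz(c,p,.085)[:2] for p in[(326,91.5),(326.3,149.5),(327,249)]]
print(s, onz(c,(326.5,208.3),.102)[:2])
L=(s[2]-s[0])/126;print(s[0]+L*84,s[0]+L*42,'len',np.linalg.norm(L)*126, np.degrees(np.arctan2(-L[0],L[1])))
go([.4635,-.3245,.104],None)
E
```

```text
[array([ 0.45970446, -0.24382425]), array([ 0.46298504, -0.28492883]), array([ 0.46969146, -0.36703285])] [ 0.46594729 -0.32547963]
[ 0.46636246 -0.32596332] [ 0.46303346 -0.28489379] len 0.12361269944792937 -175.36587049737471
dp [-2.000e-03  1.800e-02  2.117e+00] rot [0. 0. 0.] rows> 2.117311536524357 0.0 at [ 0.4626 -0.3244  0.2099] t 2.0
```

```bash
python3 -c "
from bench import ctrl;print(ctrl.tcp_to_tips)"; python3 -m jog '{"dp":[[-0.03,0.07,0.5],[-0.03,0.07,1.2],[-0.03,0.07,1.8],[-0.03,0.07,2.1],[-0.03,0.07,2.1],[-0.03,0.07,2.1],[-0.03,0.07,2.1],[-0.03,0.07,2.1],[-0.03,0.07,2.1],[-0.03,0.07,2.1],[-0.03,0.07,2.1],[-0.03,0.07,2.1]],"rotation":[[0,0,0],[0,0,0],[0,0,0],[0,0,0],[0,0,0],[0,0,0],[0,0,0],[0,0,0],[0,0,0],[0,0,0],[0,0,0],[0,0,0]],"claw":[0,0,0,0,0,-0.9,-0.9,-0.9,-0.9,-0.9,-0.9,-0.9]}' 30
python3 -c "
from bench import ctrl;print(ctrl.tcp_to_tips)"
```

```text
0.022
clock: 3.2
eef_pos: [0.4669, -0.3258, 0.1056]
tcp_rot: [0.681, 0.732, -0.0, 0.001]
contact_force: [-0.6, 0.9, 6.2]
gripper_width: 0.0144
grip_force: 29.8
0.022
```

```bash
python3 -m jog '{"dp":[[0,0,-0.3],[0,0,-0.8],[0,0,-1.6],[0,0,-2.4],[0,0,-3.2],[0,0,-3.2]],"rotation":[[0,0,0],[0,0,0],[0,0,0],[0,0,0],[0,0,0],[0,0,0]],"claw":[-0.9,-0.9,-0.9,-0.9,-0.9,-0.9]}' 30
python3 -c "
from h import *
go([.5425,.07,.265],-2)"
```

```text
clock: 3.8
eef_pos: [0.4688, -0.3275, 0.2705]
tcp_rot: [0.681, 0.732, -0.0, 0.006]
contact_force: [0.7, -0.9, 0.2]
gripper_width: 0.0151
grip_force: 29.5
dp [7.823 2.044 0.054] rot [0.08 0.08 1.02] rows> 8.08579766932656 0.7203697815826859 at [ 0.4688 -0.3275  0.2705] t 3.8
```

```bash
python3 -m jog '{"dp":[[0.5,0.13,0],[1.2,0.3,0],[2.0,0.5,0],[2.8,0.72,0],[3.6,0.93,0],[4.4,1.13,0],[5.2,1.35,0],[6.0,1.55,0],[6.7,1.75,0],[7.3,1.9,0],[7.6,2.0,0],[7.8,2.04,0],[7.8,2.04,0],[7.8,2.04,0]],"rotation":[[0,0,0],[0,0,0],[0,0,0],[0,0,0],[0,0,0.2],[0,0,0.4],[0,0,0.6],[0,0,0.8],[0,0,1],[0,0,1],[0,0,1],[0,0,1],[0,0,1],[0,0,1]],"claw":[-0.9,-0.9,-0.9,-0.9,-0.9,-0.9,-0.9,-0.9,-0.9,-0.9,-0.9,-0.9,-0.9,-0.9]}'
python3 - <<'E'
from h import *
c,im=snap("wrist","w2.png");o=ctrl.observe();print(o["eef_pos"],o["tcp_rot"])
print(proj(c,[.5425,.159,.095]),proj(c,o["eef_pos"]-[0,0,.100]),proj(c,o["eef_pos"]-[0,0,.022]))
snap("scene","s2.png");snap("top","t2.png")
E
```

```text
clock: 5.2
eef_pos: [0.5398, 0.0701, 0.2645]
tcp_rot: [0.719, 0.695, -0.0, -0.0]
contact_force: [-0.5, -0.3, 0.2]
gripper_width: 0.015
grip_force: 29.5
[0.53988579 0.06986346 0.26459602] [ 7.18934177e-01  6.95078050e-01 -3.91252791e-04 -2.71648124e-05]
[321.83696226  81.10649042] [322.26484363 210.6417564 ] [322.25648615 265.32725304]
```

View pics/w2.png

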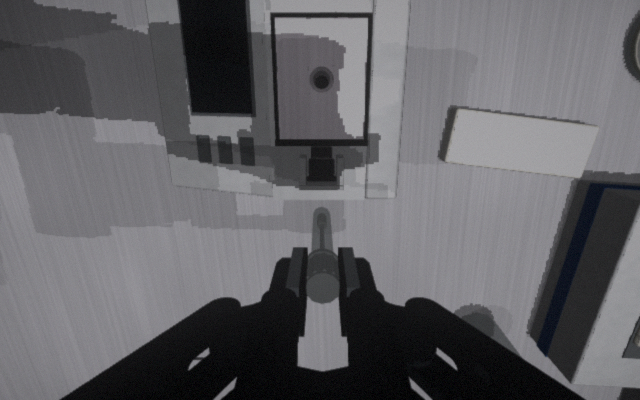

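The mouth is at ~(321,79) and the tube tip at ~(321,209), close to the predicted axis. I'll centroid the dark hole and check the tube tip in a zoom.

```bash
python3 - <<'E'
from h import *
im=cv2.imread('pics/w2.png',0);c=cal("wrist")
s=im[60:98,302:342]
for th in(60,70,80,95):
    n,l,st,ce=cv2.connectedComponentsWithStats((s<th).astype(np.uint8))
    print(th,[(st[i][2:].tolist(),(ce[i]+[302,60]).round(1)) for i in range(1,n) if st[i][4]>20])
m=onz(c,(321.5,79),.095);print(m)
# tube tip: bottom centre at z = tcp-.100
print(onz(c,(321.2,211),.1645))
a=cv2.resize(cv2.imread('pics/w2.png')[60:98,295:350],(600,414),interpolation=cv2.INTER_CUBIC)
b=cv2.resize(cv2.imread('pics/w2.png')[195:310,285:360],(360,552),interpolation=cv2.INTER_CUBIC)
s2=cv2.imread('pics/scene0.png')
o=np.zeros((552,800,3),np.uint8);o[:300,:435]=cv2.resize(a,(435,300));o[:,440:]=b
# edges of black frame, reader deck for yaw
pts=[(276,143),(367,143),(371,14),(273,15)]
print([onz(c,p,.095)[:2].round(4) for p in pts])
cv2.imwrite('pics/z2.png',o)
E
```

```text
60 [([17, 20, 262], array([321.1,  79.1]))]
70 [([24, 23, 399], array([321.1,  77.8]))]
80 [([25, 26, 490], array([321.2,  78.9]))]
95 [([40, 38, 1101], array([318.7,  78.9]))]
[0.54261425 0.16041574 0.095     ]
[0.53930605 0.06921537 0.1645    ]
[array([0.5007, 0.1089]), array([0.5808, 0.1062]), array([0.5831, 0.207 ]), array([0.5062, 0.2089])]
```

View pics/z2.png

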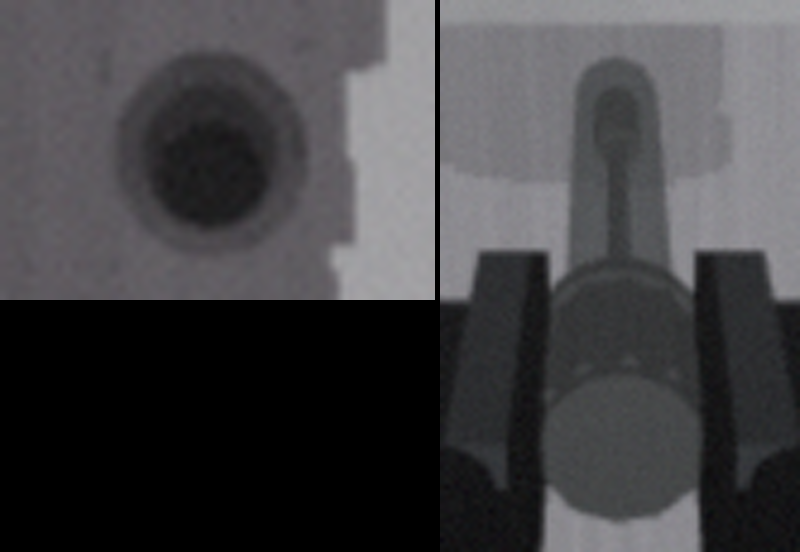

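```bash
python3 - <<'E'
from h import *
c=cal("wrist");o=ctrl.observe()
m=onz(c,(321.6,79.3),.095);s=onz(c,(321.9,215.3),o["eef_pos"][2]-.0945)
print(m,s,o["eef_pos"])
# cap top (centre px) at z tcp-.1005+.097
k=onz(c,(285+(622-440)/4.8,195+448/4.8),o["eef_pos"][2]-.0035);print('cap',k)
d=m-s;d[2]=-.030
go(o["eef_pos"]+d,None)
E
```

```text
[0.54268902 0.16017903 0.095     ] [0.53977133 0.06810214 0.17027002] [0.53995922 0.06979383 0.26477002]
cap [0.54028282 0.0686494  0.26127002]
dp [ 1.843 -0.005  0.599] rot [0. 0. 0.] rows> 1.9376962119122592 0.0 at [0.54   0.0698 0.2648] t 5.35
```

```bash
python3 -m jog '{"dp":[[0.5,0,0],[1.2,0,0.2],[1.6,0,0.4],[1.84,0,0.6],[1.84,0,0.8],[1.84,0,1.0],[1.84,0,1.15],[1.84,0,1.25],[1.84,0,1.25]],"rotation":[[0,0,0],[0,0,0],[0,0,0],[0,0,0],[0,0,0],[0,0,0],[0,0,0],[0,0,0],[0,0,0]],"claw":[-0.9,-0.9,-0.9,-0.9,-0.9,-0.9,-0.9,-0.9,-0.9]}'
python3 - <<'E'
from h import *
c,im=snap("wrist","w3.png");d,jm=snap("scene","s3.png")
a=cv2.resize(im[150:330,220:430,::-1],(400,343));b=cv2.resize(jm[100:220,290:430,::-1],(400,343),interpolation=cv2.INTER_CUBIC)
cv2.imwrite('pics/z3.png',np.hstack([a,b]))
E
```

```text
clock: 6.25
eef_pos: [0.5427, 0.1622, 0.2015]
tcp_rot: [0.719, 0.695, -0.001, -0.0]
contact_force: [-0.2, 0.1, -0.4]
gripper_width: 0.0142
grip_force: 29.5
```

View pics/z3.png

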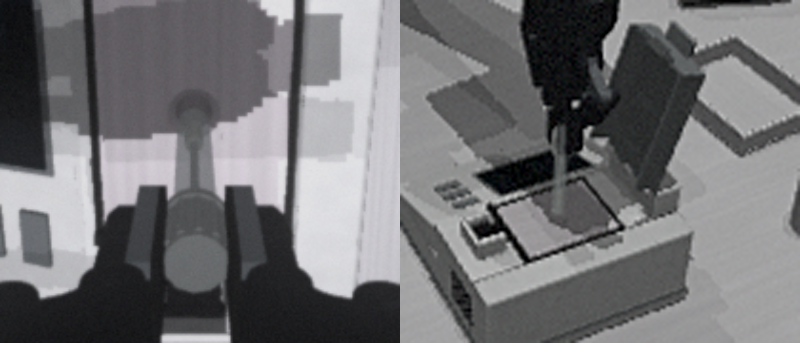

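The tube tip sits over the countersink at wrist (322,208), and the lid is open well behind it. Lowering gently.

```bash
python3 -m jog '{"dp":[[0,0,0.1],[0,0,0.2],[0,0,0.3],[0,0,0.4],[0,0,0.5],[0,0,0.6],[0,0,0.6]],"rotation":[[0,0,0],[0,0,0],[0,0,0],[0,0,0],[0,0,0],[0,0,0],[0,0,0]],"claw":[-0.9,-0.9,-0.9,-0.9,-0.9,-0.9,-0.9]}'
```

```text
clock: 7.05
eef_pos: [0.5425, 0.1629, 0.1714]
tcp_rot: [0.718, 0.696, -0.001, -0.001]
contact_force: [0.5, -0.2, 0.3]
gripper_width: 0.0149
grip_force: 29.5
```

```bash
python3 -m jog '{"dp":[[0,0,0.1],[0,0,0.2],[0,0,0.3],[0,0,0.4],[0,0,0.5],[0,0,0.6],[0,0,0.7],[0,0,0.8],[0,0,0.88],[0,0,0.9],[0,0,0.9]],"rotation":[[0,0,0],[0,0,0],[0,0,0],[0,0,0],[0,0,0],[0,0,0],[0,0,0],[0,0,0],[0,0,0],[0,0,0],[0,0,0]],"claw":[-0.9,-0.9,-0.9,-0.9,-0.9,-0.9,-0.9,-0.9,-0.9,-0.9,-0.9]}'
```

```text
clock: 8.15
eef_pos: [0.543, 0.163, 0.1271]
tcp_rot: [0.719, 0.696, -0.0, -0.0]
contact_force: [-0.5, -0.1, -0.1]
gripper_width: 0.0148
grip_force: 29.5
```

```bash
python3 -m jog '{"dp":[[0,0,0.03],[0,0,0.06],[0,0,0.08],[0,0,0.1],[0,0,0.1],[0,0,0.1]],"rotation":[[0,0,0],[0,0,0],[0,0,0],[0,0,0],[0,0,0],[0,0,0]],"claw":[-0.9,-0.9,-0.9,-0.9,-0.9,-0.9]}'
```

```text
clock: 8.75
eef_pos: [0.5431, 0.163, 0.1223]
tcp_rot: [0.718, 0.696, 0.0, 0.0]
contact_force: [-0.6, -0.4, -0.1]
gripper_width: 0.0147
grip_force: 29.5
```

```bash
python3 -m jog '{"dp":[[0,0,0.01],[0,0,0.02],[0,0,0.02],[0,0,0.02]],"rotation":[[0,0,0],[0,0,0],[0,0,0],[0,0,0]],"claw":[-0.9,-0.9,-0.9,-0.9]}'; python3 -m jog '{"dp":[[0,0,0.01],[0,0,0.02],[0,0,0.02],[0,0,0.02]],"rotation":[[0,0,0],[0,0,0],[0,0,0],[0,0,0]],"claw":[-0.9,-0.9,-0.9,-0.9]}'
```

```text
clock: 9.15
eef_pos: [0.5431, 0.163, 0.1217]
tcp_rot: [0.718, 0.696, 0.0, 0.0]
contact_force: [-0.3, -0.1, 3.5]
gripper_width: 0.0146
grip_force: 29.9
clock: 9.55
eef_pos: [0.5432, 0.163, 0.1215]
tcp_rot: [0.718, 0.696, 0.0, 0.0]
contact_force: [-1.6, -1.1, 9.4]
gripper_width: 0.0148
grip_force: 30.4
```

The tube is home (TCP z stops at 0.1215 with rising force). Releasing and retracting, then estimating the lid geometry.

```bash
python3 -m jog '{"dp":[[0,0,0],[0,0,0],[0,0,0],[0,0,0],[0,0,-0.1],[0,0,-0.4],[0,0,-1],[0,0,-1.8],[0,0,-2.6],[0,0,-3.4],[0,0,-4],[0,0,-4]],"rotation":[[0,0,0],[0,0,0],[0,0,0],[0,0,0],[0,0,0],[0,0,0],[0,0,0],[0,0,0],[0,0,0],[0,0,0],[0,0,0],[0,0,0]],"claw":[-0.3,-0.3,-0.3,-0.3,-0.3,-0.3,-0.3,-0.3,-0.3,-0.3,-0.3,-0.3]}'
python3 - <<'E'
from h import *
T=cal("top");S=cal("scene");c=cal("wrist")
print('cam',-c[3].T@c[4],'tcp',ctrl.observe()["eef_pos"])
yaw=np.radians(-2);Y=np.array([-np.sin(yaw),np.cos(yaw),0]);Z=np.array([0,0,1.])
M=np.array([.5428,.1603,.095]);H=M+.075*Y+.03*Z
print('H',H)
for th in np.arange(1.75,2.11,.05):
    t=H+.136*(-np.cos(th)*Y+np.sin(th)*Z)+.002*(np.sin(th)*Y+np.cos(th)*Z)
    print(round(th,2),t.round(3),proj(T,t).round(1),proj(S,t).round(1))
_,im=snap("scene","s4.png");_,jm=snap("top","t4.png")
a=cv2.resize(im[95:215,290:430,::-1],(400,343),interpolation=cv2.INTER_CUBIC);b=cv2.resize(jm[160:250,225:330,::-1],(400,343),interpolation=cv2.INTER_CUBIC)
cv2.imwrite('pics/z4.png',np.hstack([a,b]))
E
```

```text
clock: 10.75
eef_pos: [0.5456, 0.1634, 0.3259]
tcp_rot: [0.718, 0.696, 0.004, 0.004]
contact_force: [0.6, 0.9, 0.9]
gripper_width: 0.0298
grip_force: 0.0
cam [0.54678404 0.24291297 0.44629395] tcp [0.54559092 0.16335382 0.32589279]
H [0.54541746 0.23525431 0.125     ]
1.75 [0.546 0.261 0.258] [238.9 197.3] [383.9 113.9]
1.8 [0.547 0.268 0.257] [236.  197.3] [386.2 113.8]
1.85 [0.547 0.275 0.255] [233.3 197.2] [388.4 113.7]
1.9 [0.547 0.281 0.253] [230.6 197.2] [390.5 113.8]
1.95 [0.547 0.287 0.251] [228.  197.2] [392.6 114. ]
2.0 [0.547 0.294 0.248] [225.5 197.2] [394.6 114.3]
2.05 [0.548 0.3   0.245] [223.1 197.2] [396.5 114.8]
2.1 [0.548 0.306 0.241] [220.9 197.3] [398.3 115.3]
```

View pics/z4.png

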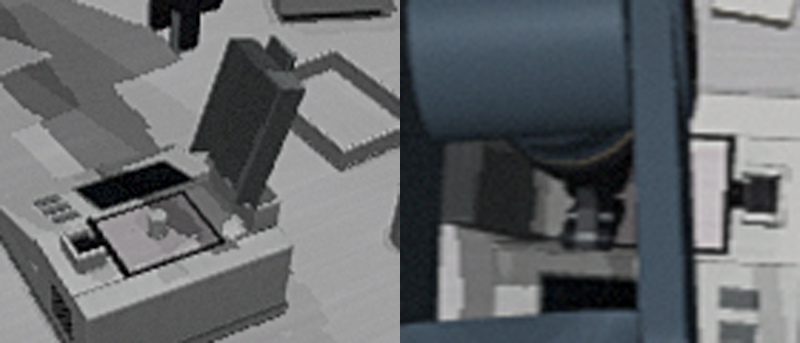

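The tube stands in the chamber (crop 158,222) and the lid tab's at scene (390,114), so θ≈1.87. Going over the lid and down behind it with the fingers shut.

```bash
python3 -m jog '{"dp":[[0.4,0,0],[1,0,0],[1.7,0,0],[2.4,0,0],[2.8,0,0],[3,0,0],[3,0,0],[3,0,0.3],[3,0,0.7],[3,0,1.1],[3,0,1.4],[3,0,1.58],[3,0,1.58],[3,0,1.58]],"rotation":[[0,0,0],[0,0,0],[0,0,0],[0,0,0],[0,0,0],[0,0,0],[0,0,0],[0,0,0],[0,0,0],[0,0,0],[0,0,0],[0,0,0],[0,0,0],[0,0,0]],"claw":[-1,-1,-1,-1,-1,-1,-1,-1,-1,-1,-1,-1,-1,-1]}'
cat > arc.py <<'E'
from h import *
yaw=np.radians(-2);X=np.array([np.cos(yaw),np.sin(yaw),0]);Y=np.array([-X[1],X[0],0]);Z=np.array([0,0,1.])
H=np.array([.5454,.2353,.125])
o=ctrl.observe();R0=Rn.from_quat(o["tcp_rot"]);p=o["eef_pos"]
print(p,'reader y from hinge',(p-H)@Y,'x',(p-H)@X)
def pt(th,rho):
    y=-rho*np.cos(th)+.002*np.sin(th)+.011;z=rho*np.sin(th)+.002*np.cos(th)+.022
    return (R0.inv().apply(H+y*Y+z*Z-p)/.05).round(2)
for th in np.arange(1.57,.05,-.1):print(round(th,2),pt(th,.108+.02*(1.57-th)/1.5))
E
python3 arc.py
```

```text
clock: 12.25
eef_pos: [0.5483, 0.3124, 0.2416]
tcp_rot: [0.719, 0.695, 0.0, 0.0]
contact_force: [-0.3, -0.0, 0.1]
gripper_width: 0.0001
grip_force: 0.0
[0.54827767 0.31237094 0.24162338] reader y from hinge 0.07712441972141584 x 0.00018618478151155539
1.57 [-1.28 -0.01 -0.27]
1.47 [-1.5  -0.01 -0.29]
1.37 [-1.72 -0.01 -0.28]
1.27 [-1.95 -0.01 -0.26]
1.17 [-2.17 -0.01 -0.21]
1.07 [-2.39 -0.01 -0.14]
0.97 [-2.6  -0.01 -0.04]
0.87 [-2.81 -0.01  0.07]
0.77 [-3.   -0.01  0.21]
0.67 [-3.18 -0.01  0.37]
0.57 [-3.34 -0.01  0.55]
0.47 [-3.49 -0.01  0.75]
0.37 [-3.62 -0.01  0.96]
0.27 [-3.73 -0.01  1.19]
0.17 [-3.81 -0.01  1.42]
0.07 [-3.87 -0.01  1.67]
```

```bash
python3 -m jog '{"dp":[[-0.15,0,0],[-0.3,0,-0.03],[-0.4,0,-0.06],[-0.5,0,-0.1],[-0.6,0,-0.13],[-0.7,0,-0.16],[-0.8,0,-0.2],[-0.9,0,-0.22],[-1.0,0,-0.24],[-1.1,0,-0.26],[-1.2,0,-0.27],[-1.28,0,-0.27],[-1.38,0,-0.28],[-1.5,0,-0.29]],"rotation":[[0,0,0],[0,0,0],[0,0,0],[0,0,0],[0,0,0],[0,0,0],[0,0,0],[0,0,0],[0,0,0],[0,0,0],[0,0,0],[0,0,0],[0,0,0],[0,0,0]],"claw":[-1,-1,-1,-1,-1,-1,-1,-1,-1,-1,-1,-1,-1,-1]}'
python3 arc.py
python3 - <<'E'
from h import *
_,im=snap("scene","s5.png")
cv2.imwrite('pics/z5.png',cv2.resize(im[75:215,290:430,::-1],(450,450),interpolation=cv2.INTER_CUBIC))
E
```

```text
clock: 13.65
eef_pos: [0.5454, 0.2377, 0.2558]
tcp_rot: [0.718, 0.696, 0.0, -0.0]
contact_force: [-0.0, 0.4, -0.5]
gripper_width: 0.0
grip_force: 0.4
[0.54538101 0.23770843 0.25575168] reader y from hinge 0.0024063013416930476 x -0.0001030293501509414
1.57 [0.21 0.   0.02]
1.47 [-0.01  0.   -0.  ]
1.37 [-0.23  0.   -0.  ]
1.27 [-0.45  0.    0.02]
1.17 [-0.68  0.    0.07]
1.07 [-0.89 -0.    0.14]
0.97 [-1.11 -0.    0.24]
0.87 [-1.31 -0.    0.36]
0.77 [-1.5  -0.    0.49]
0.67 [-1.68 -0.    0.65]
0.57 [-1.85 -0.    0.83]
0.47 [-2.   -0.    1.03]
0.37 [-2.13 -0.    1.24]
0.27 [-2.23 -0.    1.47]
0.17 [-2.32 -0.    1.71]
0.07 [-2.38 -0.    1.96]
```

View pics/z5.png

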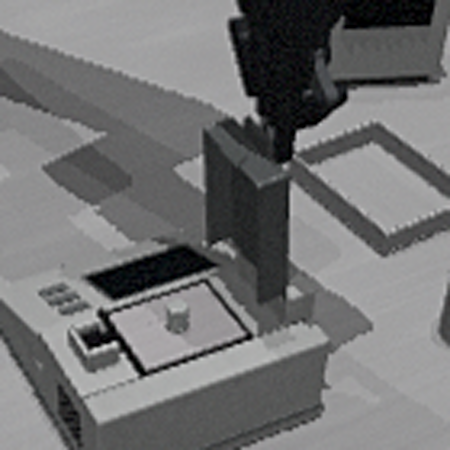

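The lid has followed the finger to about upright, the tube's undisturbed at crop (177,317). I'll follow the arc down.

```bash
python3 -m jog '{"dp":[[-0.12,0,0],[-0.23,0,0],[-0.34,0,0.01],[-0.45,0,0.02],[-0.57,0,0.04],[-0.68,0,0.07],[-0.79,0,0.1],[-0.89,0,0.14],[-1.0,0,0.19],[-1.11,0,0.24],[-1.21,0,0.3],[-1.31,0,0.36],[-1.41,0,0.42],[-1.5,0,0.49],[-1.59,0,0.57],[-1.68,0,0.65],[-1.77,0,0.74],[-1.85,0,0.83],[-1.93,0,0.93],[-2.0,0,1.03]],"rotation":[[0,0,0],[0,0,0],[0,0,0],[0,0,0],[0,0,0],[0,0,0],[0,0,0],[0,0,0],[0,0,0],[0,0,0],[0,0,0],[0,0,0],[0,0,0],[0,0,0],[0,0,0],[0,0,0],[0,0,0],[0,0,0],[0,0,0],[0,0,0]],"claw":[-1,-1,-1,-1,-1,-1,-1,-1,-1,-1,-1,-1,-1,-1,-1,-1,-1,-1,-1,-1]}'
python3 arc.py
```

```text
clock: 15.7
eef_pos: [0.5422, 0.1377, 0.2039]
tcp_rot: [0.719, 0.696, -0.0, -0.0]
contact_force: [0.1, 1.0, 0.3]
gripper_width: 0.0
grip_force: 0.2
[0.54218285 0.13765076 0.20387089] reader y from hinge -0.09770202744150505 x 0.0001927211232381947
1.57 [ 2.21  0.   -1.02]
1.47 [ 1.99  0.   -1.04]
1.37 [ 1.77  0.   -1.04]
1.27 [ 1.55 -0.   -1.01]
1.17 [ 1.33 -0.   -0.97]
1.07 [ 1.11 -0.   -0.89]
0.97 [ 0.9 -0.  -0.8]
0.87 [ 0.69 -0.   -0.68]
0.77 [ 0.5  -0.   -0.54]
0.67 [ 0.32 -0.   -0.38]
0.57 [ 0.15 -0.   -0.21]
0.47 [ 0.   -0.   -0.01]
0.37 [-0.12 -0.    0.2 ]
0.27 [-0.23 -0.    0.43]
0.17 [-0.32 -0.    0.67]
0.07 [-0.38 -0.    0.92]
```

```bash
python3 -m jog '{"dp":[[-0.06,0,0.1],[-0.12,0,0.2],[-0.22,0,0.3],[-0.34,0,0.4],[-0.45,0,0.5],[-0.55,0,0.6],[-0.65,0,0.68],[-0.75,0,0.75],[-0.77,0,0.78],[-0.77,0,0.78]],"rotation":[[0,0,0],[0,0,0],[0,0,0],[0,0,0],[0,0,0],[0,0,0],[0,0,0],[0,0,0],[0,0,0],[0,0,0]],"claw":[-1,-1,-1,-1,-1,-1,-1,-1,-1,-1]}'
python3 - <<'E'
from h import *
_,im=snap("scene","s6.png");snap("wrist","w6.png")
cv2.imwrite('pics/z6.png',cv2.resize(im[95:235,270:410,::-1],(500,500),interpolation=cv2.INTER_CUBIC))
E
```

```text
clock: 16.7
eef_pos: [0.5408, 0.0992, 0.1651]
tcp_rot: [0.719, 0.695, -0.0, -0.0]
contact_force: [0.2, 0.2, 0.8]
gripper_width: 0.0002
grip_force: 0.0
```

View pics/z6.png

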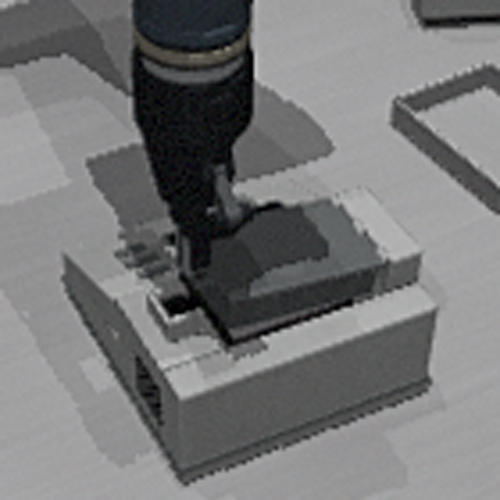

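The lid is almost shut with the finger on its free edge (crop 195,265). Pressing down in small steps.

```bash
python3 -m jog '{"dp":[[0,0,0.05],[0,0,0.1],[0,0,0.15],[0,0,0.2],[0,0,0.22],[0,0,0.22]],"rotation":[[0,0,0],[0,0,0],[0,0,0],[0,0,0],[0,0,0],[0,0,0]],"claw":[-1,-1,-1,-1,-1,-1]}'
python3 -m jog '{"dp":[[0,0,0.02],[0,0,0.04],[0,0,0.04]],"rotation":[[0,0,0],[0,0,0],[0,0,0]],"claw":[-1,-1,-1]}'
python3 -m jog '{"dp":[[0,0,0.02],[0,0,0.04],[0,0,0.04]],"rotation":[[0,0,0],[0,0,0],[0,0,0]],"claw":[-1,-1,-1]}'
```

```text
clock: 17.4
eef_pos: [0.5409, 0.0996, 0.1541]
tcp_rot: [0.718, 0.696, -0.0, -0.0]
contact_force: [-0.7, 0.6, 0.0]
gripper_width: 0.0001
grip_force: 0.1
clock: 17.7
eef_pos: [0.541, 0.0995, 0.1525]
tcp_rot: [0.719, 0.696, 0.0, 0.0]
contact_force: [0.5, -0.3, 3.3]
gripper_width: -0.0002
grip_force: 1.2
clock: 18.0
eef_pos: [0.541, 0.0995, 0.1506]
tcp_rot: [0.718, 0.696, 0.0, 0.0]
contact_force: [-0.9, 0.0, 4.6]
gripper_width: 0.0001
grip_force: 2.4
```

```bash
for i in 1; do python3 -m jog '{"dp":[[0,0,0.02],[0,0,0.02],[0,0,0.02]],"rotation":[[0,0,0],[0,0,0],[0,0,0]],"claw":[-1,-1,-1]}'; done
python3 -m jog '{"dp":[[0,0,0.02],[0,0,0.02],[0,0,0.02]],"rotation":[[0,0,0],[0,0,0],[0,0,0]],"claw":[-1,-1,-1]}'
```

```text
clock: 18.3
eef_pos: [0.541, 0.0995, 0.1498]
tcp_rot: [0.718, 0.696, 0.0, 0.0]
contact_force: [-1.1, -1.1, 6.4]
gripper_width: 0.0
grip_force: 3.1
clock: 18.6
eef_pos: [0.541, 0.0995, 0.1491]
tcp_rot: [0.718, 0.696, 0.0, 0.0]
contact_force: [-2.3, -0.6, 8.4]
gripper_width: 0.0001
grip_force: 4.1
```

```bash
python3 -m jog '{"dp":[[0,0,0.02],[0,0,0.02],[0,0,0.02]],"rotation":[[0,0,0],[0,0,0],[0,0,0]],"claw":[-1,-1,-1]}'
```

```text
clock: 18.9
eef_pos: [0.541, 0.0995, 0.1475]
tcp_rot: [0.718, 0.696, 0.0, 0.0]
contact_force: [-1.3, 1.2, 3.4]
gripper_width: -0.0003
grip_force: 2.2
```

```bash
python3 -m jog '{"dp":[[0,0,0.02],[0,0,0.02],[0,0,0.02]],"rotation":[[0,0,0],[0,0,0],[0,0,0]],"claw":[-1,-1,-1]}'
```

```text
clock: 19.2
eef_pos: [0.5411, 0.0995, 0.1464]
tcp_rot: [0.719, 0.696, 0.0, 0.0]
contact_force: [-0.6, -0.5, 5.6]
gripper_width: 0.0002
grip_force: 2.6
```

The force dropped from 8.4 to 3.4 N, which looks like the click. Releasing slowly, and checking where contact is lost.

```bash
python3 -m jog '{"dp":[[0,0,-0.02],[0,0,-0.04],[0,0,-0.04]],"rotation":[[0,0,0],[0,0,0],[0,0,0]],"claw":[-1,-1,-1]}'; python3 -m jog '{"dp":[[0,0,-0.02],[0,0,-0.04],[0,0,-0.04]],"rotation":[[0,0,0],[0,0,0],[0,0,0]],"claw":[-1,-1,-1]}'; python3 -m jog '{"dp":[[0,0,-0.1],[0,0,-0.4],[0,0,-1],[0,0,-2],[0,0,-3],[0,0,-3]],"rotation":[[0,0,0],[0,0,0],[0,0,0],[0,0,0],[0,0,0],[0,0,0]],"claw":[-1,-1,-1,-1,-1,-1]}'
python3 - <<'E'
from h import *
_,im=snap("scene","s7.png")
w,wm=snap("wrist","w7.png")
a=cv2.resize(im[120:235,280:405,::-1],(400,368),interpolation=cv2.INTER_CUBIC);b=cv2.resize(wm[:,:,::-1],(400,368))
cv2.imwrite('pics/z7.png',np.hstack([a,b]))
S=cal("scene");Y=np.array([.035,.999,0]);Z=np.array([0,0,1.])
H=np.array([.5454,.2353,.125])
for th in(0,.03,.06):
    print(th,[proj(S,H+.144*(-np.cos(th)*Y+np.sin(th)*Z)+.002*Z+dx*np.array([.999,-.035,0])).round(1) for dx in(-.018,.018)])
E
```

```text
clock: 19.5
eef_pos: [0.541, 0.0995, 0.1482]
tcp_rot: [0.719, 0.696, 0.0, 0.0]
contact_force: [0.0, -1.0, 2.9]
gripper_width: 0.0001
grip_force: 1.2
clock: 19.8
eef_pos: [0.5408, 0.0996, 0.1502]
tcp_rot: [0.719, 0.696, -0.0, -0.0]
contact_force: [0.1, -0.3, 0.8]
gripper_width: -0.0002
grip_force: 0.0
clock: 20.4
eef_pos: [0.5451, 0.0997, 0.308]
tcp_rot: [0.718, 0.696, 0.006, 0.006]
contact_force: [0.8, -0.7, 0.4]
gripper_width: -0.0004
grip_force: 0.0
0 [array([317.8, 170.7]), array([323.9, 179.4])]
0.03 [array([317.8, 169.4]), array([323.9, 178.2])]
0.06 [array([317.8, 168.2]), array([324. , 176.9])]
```

View pics/z7.png

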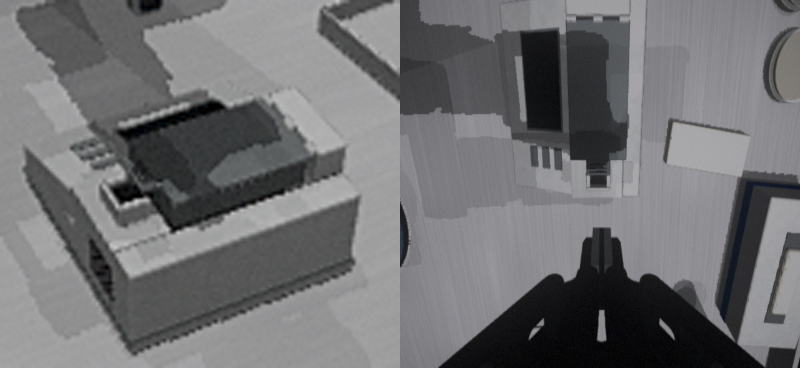

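The lid looks flat and shut. A light probe at 1.5 mm above shut height will confirm it stays caught; an uncaught lid pushed back with over 3 N there earlier.

```bash
python3 -m jog '{"dp":[[0,0,0.6],[0,0,1.4],[0,0,2.2],[0,0,2.7],[0,0,2.95],[0,0,3.05],[0,0,3.05],[0,0,3.05]],"rotation":[[0,0,0],[0,0,0],[0,0,0],[0,0,0],[0,0,0],[0,0,0],[0,0,0],[0,0,0]],"claw":[-1,-1,-1,-1,-1,-1,-1,-1]}'; python3 -m jog '{"dp":[[0,0,0.03],[0,0,0.05],[0,0,0.05],[0,0,0.05]],"rotation":[[0,0,0],[0,0,0],[0,0,0],[0,0,0]],"claw":[-1,-1,-1,-1]}'
```

```text
clock: 21.3
eef_pos: [0.5412, 0.0996, 0.1484]
tcp_rot: [0.718, 0.696, 0.0, 0.0]
contact_force: [-1.0, -0.0, 1.6]
gripper_width: -0.0001
grip_force: 0.5
clock: 21.7
eef_pos: [0.5417, 0.0995, 0.1463]
tcp_rot: [0.719, 0.696, 0.001, 0.001]
contact_force: [-2.7, -0.1, 6.1]
gripper_width: -0.0001
grip_force: 2.9
```

```bash
python3 -m jog '{"dp":[[0,0,-0.05],[0,0,-0.1],[0,0,-0.4],[0,0,-1],[0,0,-2],[0,0,-3],[0,0,-3],[0,0,-3],[0,0,-3],[0,0,-3],[0,0,-3],[0,0,-3]],"rotation":[[0,0,0],[0,0,0],[0,0,0],[0,0,0],[0,0,0],[0,0,0],[0,0,0],[0,0,0],[0,0,0],[0,0,0],[0,0,0],[0,0,0]],"claw":[-1,-1,-1,-1,-1,-1,-1,-1,-1,-1,-1,-1]}'; python3 -c "
from bench import ctrl;print(ctrl.sign_off())"
```

```text
clock: 22.9
eef_pos: [0.5406, 0.0995, 0.2942]
tcp_rot: [0.719, 0.696, -0.001, -0.001]
contact_force: [-0.4, 0.4, 0.5]
gripper_width: -0.0001
grip_force: 0.0
the job is handed in; nothing more can be done
None
```

I handed the job in at 22.9 s: the swab tube stands home in the chamber and the lid is shut on its catch (force dropped at the click, and a light re-press showed it held), with no force reading on the instrument above about 10 N.

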